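Tamp the ballast tray level

ROBOT

A 6-joint arm with a two-finger parallel gripper is mounted at the origin on a cart in front of the work surface, level with it; the furniture and walls round the work are solid. World frame = base frame: x ahead of the robot, y to its left, z up, the work surface at z = 0. Lengths are in m, angles in rad, forces in N, time in s.
With the tool pointing down it reaches from about 0.35 to 0.975 m from the base axis. Payload 4.9 kg.
Tool frame: the origin (TCP) lies at the very end of the fingers, on their centre line; the grasp point (between the pads) lies behind it (manip.pinch_z is the y of the grasp point in the tool frame, in m); y points along the fingers, x is the direction in which the jaws open and shut, and the axes are right-handed (so a half turn about y gives the same grasp; the last joint's range is limited). The gripper opens to 85 mm and grips with 20 to 120 N. Pads are 22 mm wide; open, the fingers measure 114 mm over their backs; the gripper's body (76 mm by 85 mm) begins 54 mm behind the grasp point. The pads swing forward as they close: fully open they stand 13 mm farther back than shut.
Start: joints at [-1.259, 0.053, 1.613, -0, 1.476, -0.119], TCP at [0.261, -0.568, 0.231] pointing down, gripper open.
Joint ranges: [-3.01, 3.01], [-1.01, 2.22], [0.06, 2.58], [-1.02, 4.17], [0.09, 2.62], [-3.14, 3.14]. Speed limits (rad/s): [2.57, 2.57, 3.14, 3.14, 3.14, 3.14].

INTERFACE

Orientations are given as a unit quaternion [w, x, y, z].
In Python, from plant import manip gives the robot as it stands.
- The arm moves only by the tool drive_tool, never from a script. Its argument "motion" is a list of rows, each a list of 3 entries, a list of its own where there are three numbers: the shift along the tool's x, y, z in units of 25 mm (1.0 is 25 mm), then the turn, a rotation vector about the tool's x, y, z in units of 5 degrees (1.0 is 5 degrees), then the closure, from -1 (fully open) to 1 (shut). A call has 1 to 12 rows; each row shifts and turns the commanded pose from where the row before left it, along the tool's axes as they then stand; what a row does not reach is not made up. A row lasts 1/10 s, in which the tool goes at most 50 mm and 8.59 degrees, less where a joint would pass 70% of its speed; a pose out of reach is approached as far as the arm can. A call is refused whole if a number of a shift passes 1 or a number of a turn 1, either way. A call with a gripper value outside its range is refused whole. The fingers move at their own pace and stop on an object; the grip force is fixed at half the most. Time passes only in rows, so rows that do not move let the fingers close. It gives the time, the measured TCP pose, the force and the opening at its end, in the units of the state.
- manip.state(): the state, without advancing time (a new reading comes with each control period).
- manip.grab_frame(name): name is "scene" or "top"; returns a dict with "img" (400x640x3 uint8, blue, green, red), "range_z" (400x640 float32, m along the optical axis (not along the pixel's ray), 0 where there is no reading), "camera_matrix" (3x3 intrinsics, pixels), "world_from_camera" (4x4, takes a point from camera to world coordinates). Camera axes: x right, y down, z forward; pixel columns grow to the right and rows downward; lengths in m; the calibration is good to about 2 mm. A picture is of the moment at which its call begins.
- manip.job_done(): hands the job in, once; it reports no verdict.
The state is a dict: "time": time; "joint_pos": joint angles; "joint_vel": joint speeds; "joint_efforts": joint torques, N m; "tool_pos": TCP position; "tool_rot": TCP orientation; "contact_force": force on the tool from outside, world axes, zero at the start; "ft_torque": the same for the moment, N m; "gripper_width": opening from 0.0 (shut) to 1.0 (fully open).
Only numpy, scipy, OpenCV 4.12 (cv2) and the standard library are available. Lean on these libraries where they do the work, as an engineer would, in place of code of your own. Each camera call takes 0.05 s, during which the arm holds its last target. There are 200 camera calls.

TASK

Two of the chunky ceramic pieces in the small steel tray stand proud of the rest. Take the round-footed tamper by its handle and, touching the pieces only with the tamper, press both down until they are level with their neighbours. Then stand the tamper upright on the desk again and let go.

Things in the scene. Friction and masses are not known exactly. Their poses are not given: they have to be found in the camera images.
- tamper: Tamper standing upright, about 0.3 kg: round flat steel foot (60 mm diameter, 8 mm thick), brass neck, straight round dark wooden handle 28 mm in diameter from 20 to 94 mm above the underside, knob above it to 110 mm. Grip the handle from above at about 75 mm. Origin: centre of the foot's underside; z up the handle. A rubber stamp (rectangular foot) stands by and may swap places with it.
- tray: Steel tray fixed to the desk, 100 mm (x) by 144 mm (y), rim 46 mm high, filled with six pale ceramic pieces 40 mm wide with rounded edges in two rows (x = -22.5, +22.5 mm) of three (y = -45.5, 0, +45.5 mm). Four are bedded and fixed, flat tops 52 mm above the desk; two in opposite corners stand proud. Origin: centre of the underside, on the desk; z up.
- piece_a (a joint): Height (m) of one proud piece's flat top above its neighbours' tops: 0 = level (52 mm above the desk, a hard stop), 0.010 to 0.018 at the start. Piece at x = -22.5, y = +45.5 mm in the tray's frame; slides only straight up and down, stays where left, goes down under a push of about 3 N.
- piece_b (a joint): The same for the other proud piece, at x = +22.5, y = -45.5 mm in the tray's frame.
Things that resemble listed ones, but are neither listed nor needed, are in the scene too. Leave any pink look-alike of the tamper alone.

How it is judged:
By the outcome, as a careful person would: the job done as asked, in the order asked, and still so for the second after the job is handed in, with the robot touching nothing.
It also fails if it takes over 45 s, if anything falls off the work surface, if the arm or the gripper's body presses on something with over 40 N, if the wrist force passes 120 N, or if a joint passes its speed limit or range.

## Working session

There is one attempt and no reset: what is moved stays moved. The work goes in short steps, Python scripts to look and compute and a tool call to move; the robot and the scene stay as the last step left them, time stands still between calls to the robot, and variables do not carry over. Pictures are saved under pics/ and viewed, about 8 in all and at most 12, crops included, and the job is handed in when it is done.

Besides the shell and the picture viewer there is one more tool, called after "Call:" in YAML: its name, and indented under it one key for each argument. drive_tool: Moves the arm, as the interface text tells. Its arguments: {"type":"object","properties":{"motion":{"type":"array","items":{"type":"array"}}},"required":["motion"]}

```bash
ls; mkdir -p pics; cat > h.py <<'E'
import numpy as np, cv2
from plant import manip
def grab(n,save=None):
    f=manip.grab_frame(n)
    if save: cv2.imwrite('pics/'+save,f['img'])
    np.savez('/tmp/%s.npz'%n,**f); return f
def cloud(f):
    K=f['camera_matrix'];T=f['world_from_camera'];z=f['range_z']
    v,u=np.mgrid[:z.shape[0],:z.shape[1]]
    p=np.stack([(u-K[0,2])/K[0,0]*z,(v-K[1,2])/K[1,1]*z,z],-1)
    w=p@T[:3,:3].T+T[:3,3]; w[z<=0]=np.nan; return w
def ray(f,u,v,h):
    K=f['camera_matrix'];T=f['world_from_camera']
    d=T[:3,:3]@np.array([(u-K[0,2])/K[0,0],(v-K[1,2])/K[1,1],1]);o=T[:3,3]
    return o+d*(h-o[2])/d[2]
E
python3 - <<'E'
from h import *
a=grab('scene','s1.png');b=grab('top','t1.png')
print(manip.state(),manip.pinch_z)
for f in(a,b):print(f['camera_matrix'],f['world_from_camera'])
E
```

```text
pics
{'time': 0.1, 'joint_pos': array([-1.25901164e+00,  5.33084763e-02,  1.61417293e+00, -1.63202696e-05,
        1.47597559e+00, -1.18999419e-01]), 'joint_vel': array([ 0.00071604, -0.00073272, -0.0024475 , -0.00123701,  0.00201254,
        0.00128916]), 'joint_efforts': array([ 6.11625292e-04, -3.94907463e+01, -3.71363032e+01, -1.05640179e-04,
        3.93429204e-03,  6.22088301e-07]), 'tool_pos': array([ 0.26081184, -0.56735979,  0.23016531]), 'tool_rot': array([ 0.59572623, -0.59489697,  0.38209292, -0.38106806]), 'contact_force': array([ 0.34559657, -0.18705847,  0.38157535]), 'ft_torque': array([-0.02599326,  0.00080956,  0.02678105]), 'gripper_width': 1.0014932882197265} -0.0187
[[510.11377074   0.         316.1839193 ]
 [  0.         510.11377074 200.35244886]
 [  0.           0.           1.        ]] [[-0.88368291 -0.30021384  0.35913252  0.1629181 ]
 [-0.46798419  0.5826419  -0.66446912  0.82115085]
 [-0.00976283 -0.75524835 -0.65536602  0.64674654]
 [ 0.          0.          0.          1.        ]]
[[518.97209448   0.         312.33538632]
 [  0.         518.97209448 190.94868381]
 [  0.           0.           1.        ]] [[ 0.02669429 -0.98603689  0.16437355  0.32931901]
 [-0.99962775 -0.02540315  0.00995242  0.22324179]
 [-0.00563785 -0.16457804 -0.98634795  1.02650411]
 [ 0.          0.          0.          1.        ]]
```

View pics/s1.png

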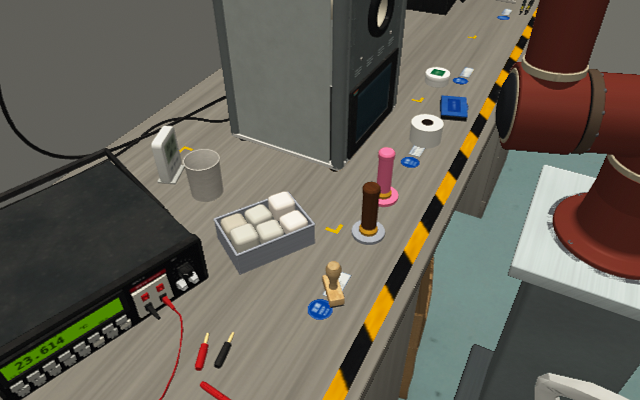

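View pics/t1.png

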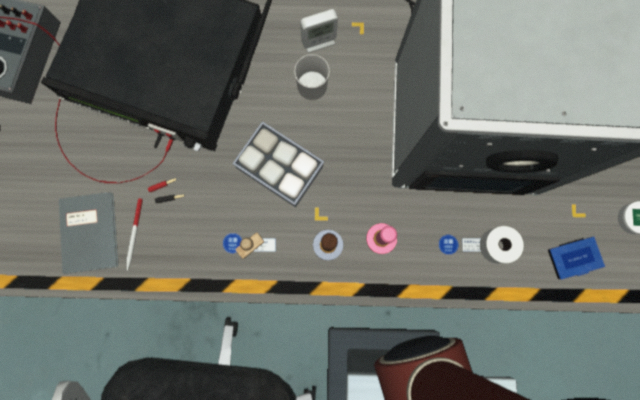

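Scene view: the dark-handled, round grey-footed tamper is at (368,215), the pink look-alike at (386,180), and the rubber stamp with its rectangular foot at (333,285). In the top view they are at (328,243), (382,238) and (249,245). The dark one fits the description: round steel foot, brass neck, dark handle. The tray is at top (279,163). Next I measure.

```bash
python3 - <<'E'
from h import *
np.set_printoptions(precision=4,suppress=True)
a=dict(np.load('/tmp/scene.npz'));b=dict(np.load('/tmp/top.npz'))
c=cloud(b);img=b['img']
# tamper
for n,f in(('top',b),('scene',a)):
    w=cloud(f);z=w[...,2]
    near=np.hypot(w[...,0]-ray(b,328,243,.05)[0],w[...,1]-ray(b,328,243,.05)[1])<.06
    m=near&(z>.085)&(z<.13);print(n,'knob',m.sum(),np.nanmedian(w[m],0),np.nanmax(z[m]) if m.any() else 0)
    m=near&(z>.004)&(z<.015)
    if m.sum()>10:
        r=cv2.minEnclosingCircle(w[m][:,:2].astype(np.float32));print('foot',m.sum(),r)
    m=near&(z>.03)&(z<.09);print('handle',m.sum(),np.nanmedian(w[m],0))
print('pink',ray(b,380,232,.1),ray(b,382,240,.008))
# tray
z=c[...,2];ct=ray(b,279,163,.046)
m=(np.hypot(c[...,0]-ct[0],c[...,1]-ct[1])<.12)&(z>.03)&(z<.085)
n,l,s,_=cv2.connectedComponentsWithStats(m.astype(np.uint8));k=l[163,279];k=k or 1+np.argmax(s[1:,4])
P=c[l==k];r=cv2.minAreaRect(P[:,:2].astype(np.float32));print('tray cloud',r)
# image-based tray: box points
print(cv2.boxPoints(r))
ctr=np.array(r[0]);bp=cv2.boxPoints(r);e=[bp[1]-bp[0],bp[2]-bp[1]]
yv=max(e,key=np.linalg.norm);yv=yv/np.linalg.norm(yv);xv=np.array([yv[1],-yv[0]])
print('xv',xv,'yv',yv,'yaw',np.degrees(np.arctan2(xv[1],xv[0])))
for X in(-.0225,.0225):
  for Y in(-.0455,0,.0455):
    q=ctr+X*xv+Y*yv;o=[]
    for w in(c,cloud(a)):
        m=(np.hypot(w[...,0]-q[0],w[...,1]-q[1])<.012)&(w[...,2]>.03);o+=[np.median(w[m][:,2]),m.sum()]
    print(X,Y,q,np.array(o))
f=b;i=cv2.resize(img[110:270,220:420],None,fx=4,fy=4,interpolation=2)[:600]
cv2.imwrite('pics/crop1.png',i)
E
```

```text
top knob 235 [0.3936 0.2008 0.1097] 0.1162866703760731
foot 529 ((0.3938184976577759, 0.2010142058134079), 0.0594085156917572)
handle 13 [0.3823 0.2049 0.046 ]
scene knob 322 [0.3897 0.2109 0.1063] 0.11180556987342105
foot 437 ((0.3918295204639435, 0.2028580605983734), 0.030705362558364868)
handle 412 [0.3873 0.2134 0.061 ]
pink [0.4126 0.1099 0.1   ] [0.4053 0.0946 0.008 ]
tray cloud ((0.5481783747673035, 0.3007895052433014), (0.14688265323638916, 0.102885901927948), 57.661251068115234)
[[0.4654 0.2663]
 [0.5524 0.2112]
 [0.6309 0.3353]
 [0.544  0.3904]]
xv [ 0.8449 -0.5349] yv [0.5349 0.8449] yaw -32.338745
-0.0225 -0.0455 [0.5048 0.2744] [  0.0521 123.       0.0521 102.    ]
-0.0225 0 [0.5292 0.3128] [  0.0525 119.       0.0521 105.    ]
-0.0225 0.0455 [0.5535 0.3513] [  0.0653 124.       0.0647 116.    ]
0.0225 -0.0455 [0.5428 0.2503] [  0.0636 124.       0.0627  91.    ]
0.0225 0 [0.5672 0.2888] [  0.0525 118.       0.0519 101.    ]
0.0225 0.0455 [0.5915 0.3272] [  0.0525 120.       0.0521 101.    ]
```

View pics/crop1.png

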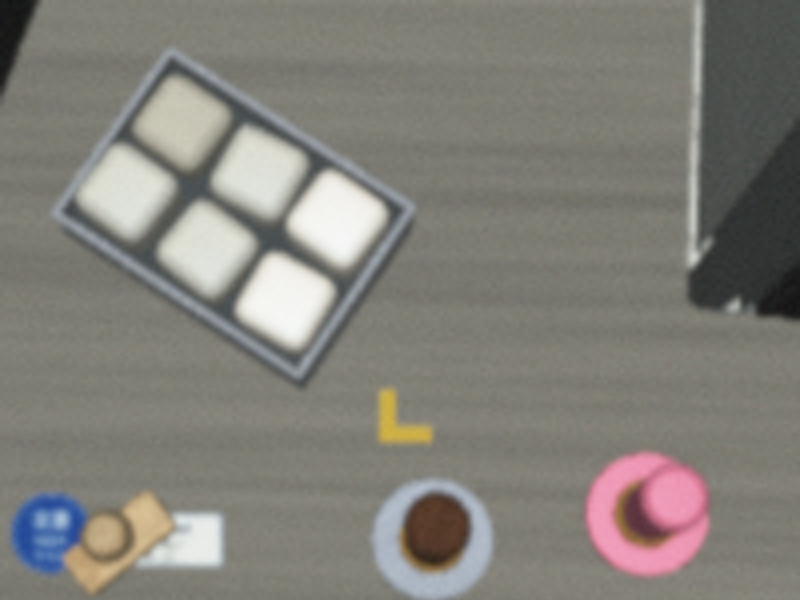

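The crop confirms it: the dark-handled tamper has a round steel foot at crop (433,535). The stamp has a rectangular wooden foot at (120,540), and the pink look-alike is at (650,510). Both cameras' depth puts the proud pieces at crop (127,192) and (338,220), about 13 and 11 mm up. Those are opposite corners, as described. Next I check clearances and the tool axes.

```bash
cat >> h.py <<'E'
from scipy.spatial.transform import Rotation as R
def Rt(s=None):
    s=s or manip.state(); return R.from_quat(s['tool_rot'],scalar_first=True).as_matrix()
def to(p):
    "remaining shift to world point p in tool axes, units of 25 mm; tilt error in 5 deg units"
    s=manip.state();M=Rt(s);d=M.T@(np.array(p)-s['tool_pos'])/.025
    tilt=M.T@np.cross(M[:,1],[0,0,-1])
    print('t',s['time'],'pos',s['tool_pos'].round(4),'shift',d.round(2),'tilt turn',(np.degrees(tilt)/5).round(2),'F',s['contact_force'].round(1),'w',round(s['gripper_width'],3))
E
python3 - <<'E'
from h import *
np.set_printoptions(precision=3,suppress=True)
b=dict(np.load('/tmp/top.npz'));c=cloud(b).reshape(-1,3)
print(Rt())
for p in([.42,-.15,.231],[.392,.202,.231]):to(p)
m=(c[:,2]>.12)&(c[:,1]>-.5)&(c[:,1]<.3)&(c[:,0]>.3);print('box min x,y',np.nanpercentile(c[m],.5,axis=0),np.nanmax(c[m],0))
m=(c[:,2]>.06)&(c[:,1]>.38)&(c[:,0]>.45)&(c[:,0]<.8)&(c[:,1]<.7);print('instr',np.nanpercentile(c[m],1,axis=0),np.nanmax(c[m],0))
d=c[m];print('instr dist to a',np.min(np.hypot(d[:,0]-.5535,d[:,1]-.3513)))
E
```

```text
[[ 0.418 -0.001  0.909]
 [-0.909  0.002  0.418]
 [-0.002 -1.     0.   ]]
t 0.1 pos [ 0.261 -0.567  0.23 ] shift [-12.51  -0.01  12.76] tilt turn [-0.    0.   -0.02] F [ 0.3 -0.2  0.4] w 1.001
t 0.1 pos [ 0.261 -0.567  0.23 ] shift [-25.77   0.02  17.62] tilt turn [-0.    0.   -0.02] F [ 0.3 -0.2  0.4] w 1.001
box min x,y [ 0.496 -0.2    0.127] [0.781 0.079 0.43 ]
instr [0.577 0.384 0.067] [0.8   0.7   0.116]
instr dist to a 0.0788009349789447
```

Call:
drive_tool:
  motion:
    - [[-1,0,0.95],[0,0,0],-1]
    - [[-1,0,0.95],[0,0,0],-1]
    - [[-1,0,0.95],[0,0,0],-1]
    - [[-1,0,0.95],[0,0,0],-1]
    - [[-1,0,0.95],[0,0,0],-1]
    - [[-1,0,0.95],[0,0,0],-1]
    - [[-1,0,0.95],[0,0,0],-1]
    - [[-1,0,0.95],[0,0,0],-1]
    - [[-1,0,0.95],[0,0,0],-1]
    - [[-1,0,0.95],[0,0,0],-1]
    - [[-1,0,0.95],[0,0,0],-1]
    - [[-1,0,0.95],[0,0,0],-1]

```text
time: 1.3
tool_pos: [0.3947, -0.1748, 0.2309]
tool_rot: [0.595, -0.595, 0.382, -0.382]
contact_force: [1.2, -0.2, -0.1]
gripper_width: 0.999
```

Call:
drive_tool:
  motion:
    - [[-1,0,0.5],[0,0,0],-1]
    - [[-1,0,0.5],[0,0,0],-1]
    - [[-1,0,0.5],[0,0,0],-1]
    - [[-1,0,0.5],[0,0,0],-1]
    - [[-1,0,0.5],[0,0,0],-1]
    - [[-1,0,0.5],[0,0,0],-1]
    - [[-1,0,0.5],[0,0,0],-1]
    - [[-1,0,0.5],[0,0,0],-1]
    - [[-1,0,0.5],[0,0,0],-1]
    - [[-1,0,0.5],[0,0,0],-1]
    - [[-1,0,0.5],[0,0,0],-1]
    - [[-1,0,0.5],[0,0,0],-1]

```text
time: 2.5
tool_pos: [0.4053, 0.1601, 0.2308]
tool_rot: [-0.595, 0.595, -0.382, 0.381]
contact_force: [1.5, -0.1, 0.2]
gripper_width: 1.001
```

```bash
python3 -c "
from h import *
to([.392,.202,.231]);print(manip.state()['joint_pos'].round(2))"
```

```text
t 2.5 pos [0.4053 0.1601 0.2308] shift [-1.74 -0.01  0.22] tilt turn [ 0.01  0.   -0.  ] F [ 1.5 -0.1  0.2] w 1.001
[ 0.21 -0.43  2.03 -0.    1.54  1.34]
```

Call:
drive_tool:
  motion:
    - [[-0.8,0,0.1],[0,0,0],-1]
    - [[-0.9,0,0.1],[0,0,0],-1]
    - [[0,0,0],[0,0,0],-1]

```text
time: 2.8
tool_pos: [0.3915, 0.2012, 0.2308]
tool_rot: [-0.596, 0.596, -0.381, 0.38]
contact_force: [-0.4, -0.0, -1.1]
gripper_width: 1.0
```

```bash
python3 - <<'E'
from h import *
to([.392,.202,.0565])
a=grab('scene');c=cloud(a)
# knob/handle by colour in scene: dark brown, cast rays at its height levels
P=c.reshape(-1,3)
h=np.hypot(P[:,0]-.392,P[:,1]-.202)
for lo,hi in((.03,.06),(.06,.09),(.09,.107),(.004,.012)):
    m=(h<.04)&(P[:,2]>lo)&(P[:,2]<hi);d=P[m][:,:2].astype(np.float32)
    # circle LSQ
    A=np.c_[2*d,np.ones(len(d))];s=np.linalg.lstsq(A,(d**2).sum(1),rcond=None)[0]
    print(lo,len(d),s[:2],np.sqrt(s[2]+s[:2]@s[:2]),cv2.minEnclosingCircle(d))
cv2.imwrite('pics/s2.png',cv2.resize(a['img'][80:280,260:500],None,fx=3,fy=3)[:600])
E
```

```text
t 2.8 pos [0.3915 0.2012 0.2308] shift [-0.02  6.97  0.04] tilt turn [ 0.01  0.   -0.01] F [-0.4 -0.  -1.1] w 1.0
0.03 199 [0.39219591 0.20356025] 0.01261263436028565 ((0.390927791595459, 0.2062782347202301), 0.013567968271672726)
0.06 217 [0.39230383 0.20313338] 0.012887195363282906 ((0.3918916881084442, 0.20480801165103912), 0.014059923589229584)
0.09 134 [0.39231919 0.20310979] 0.013861655018949762 ((0.3917461335659027, 0.2048812210559845), 0.015182984061539173)
0.004 390 [0.3922826  0.20312033] 0.024287908453756096 ((0.3928661644458771, 0.20315709710121155), 0.031109070405364037)
```

View pics/s2.png

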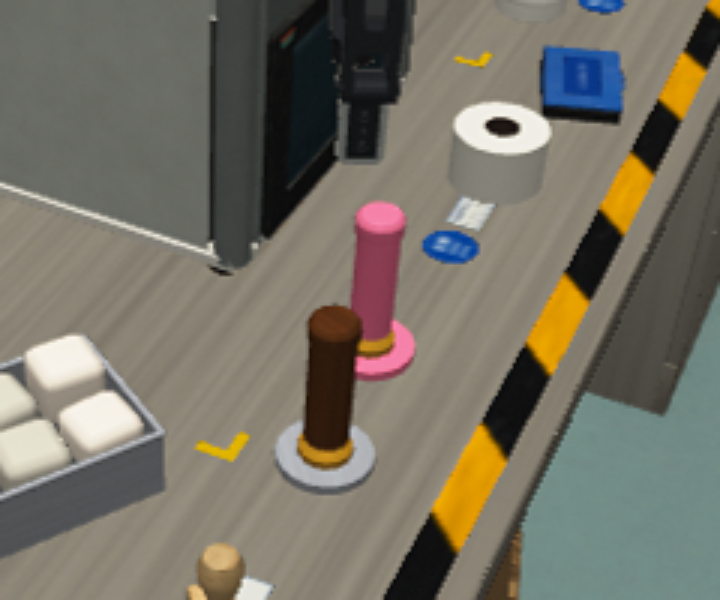

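The view is clear. The tamper stands upright at (0.392, 0.203), crop (325,390), with the pink look-alike behind it. I lower and grip.

Call:
drive_tool:
  motion:
    - [[-0.06,1,0.06],[0,0,0],-1]
    - [[0,1,0],[0,0,0],-1]
    - [[0,1,0],[0,0,0],-1]
    - [[0,1,0],[0,0,0],-1]
    - [[0,1,0],[0,0,0],-1]
    - [[0,1,0],[0,0,0],-1]
    - [[0,0.6,0],[0,0,0],-1]
    - [[0,0.35,0],[0,0,0],-1]
    - [[0,0,0],[0,0,0],-1]

```text
time: 3.75
tool_pos: [0.3924, 0.2007, 0.0563]
tool_rot: [-0.594, 0.596, -0.382, 0.381]
contact_force: [0.6, 0.1, -0.8]
gripper_width: 0.998
```

Call:
drive_tool:
  motion:
    - [[0,0,0],[0,0,0],0]
    - [[0,0,0],[0,0,0],0.3]
    - [[0,0,0],[0,0,0],1]
    - [[0,0,0],[0,0,0],1]
    - [[0,0,0],[0,0,0],1]
    - [[0,0,0],[0,0,0],1]
    - [[0,0,0],[0,0,0],1]
    - [[0,0,0],[0,0,0],1]

```text
time: 4.55
tool_pos: [0.3938, 0.202, 0.0584]
tool_rot: [0.596, -0.595, 0.381, -0.382]
contact_force: [-0.5, 1.3, 5.9]
gripper_width: 0.312
```

```bash
python3 -c "
from h import *
to([.392,.203,.165])"
```

```text
t 4.55 pos [0.3938 0.202  0.0584] shift [-0.07 -4.26 -0.04] tilt turn [-0.02  0.   -0.  ] F [-0.5  1.3  5.9] w 0.312
```

Call:
drive_tool:
  motion:
    - [[0,-0.3,0],[0,0,0],1]
    - [[0,-0.6,0],[0,0,0],1]
    - [[0,-0.9,0],[0,0,0],1]
    - [[0,-1,0],[0,0,0],1]
    - [[0,-1,0],[0,0,0],1]
    - [[0,-0.5,0],[0,0,0],1]
    - [[0,0,0],[0,0,0],1]
    - [[0,0,0],[0,0,0],1]

```text
time: 5.35
tool_pos: [0.3925, 0.2014, 0.1637]
tool_rot: [-0.595, 0.596, -0.382, 0.381]
contact_force: [-0.2, -0.4, -3.1]
gripper_width: 0.319
```

```bash
python3 - <<'E'
from h import *
to([.5434,.247,.165])
a=grab('scene');P=cloud(a).reshape(-1,3);s=manip.state()['tool_pos']
h=np.hypot(P[:,0]-s[0],P[:,1]-s[1])
m=(h<.045)&(P[:,2]>.03)&(P[:,2]<s[2]-.03);f=P[m];print('foot n',len(f),'z pct',np.percentile(f[:,2],[1,5,50,95]))
for lo,hi in((s[2]-.058,s[2]-.048),(s[2]-.035,s[2]-.02),(s[2]-.02,s[2]-.005)):
    m=(h<.04)&(P[:,2]>lo)&(P[:,2]<hi);d=P[m][:,:2].astype(np.float32)
    A=np.c_[2*d,np.ones(len(d))];q=np.linalg.lstsq(A,(d**2).sum(1),rcond=None)[0]
    print(lo.round(3),len(d),q[:2],np.sqrt(q[2]+q[:2]@q[:2]),cv2.minEnclosingCircle(d))
cv2.imwrite('pics/s3.png',cv2.resize(a['img'][60:260,240:480],None,fx=3,fy=3)[:600])
E
```

```text
t 5.35 pos [0.3925 0.2014 0.1637] shift [ 0.86 -0.06  6.25] tilt turn [ 0.02  0.   -0.  ] F [-0.2 -0.4 -3.1] w 0.319
foot n 667 z pct [0.10555265 0.10813726 0.1135081  0.12935802]
0.105 467 [0.39066757 0.20340122] 0.02462392019403196 ((0.39053839445114136, 0.20256133377552032), 0.031023304909467697)
0.128 124 [0.39099289 0.20249368] 0.012821100287923649 ((0.3904304802417755, 0.2042422890663147), 0.01395199541002512)
0.143 125 [0.3911708  0.20272904] 0.012697729367235728 ((0.38953107595443726, 0.2060021609067917), 0.013399540446698666)
```

View pics/s3.png

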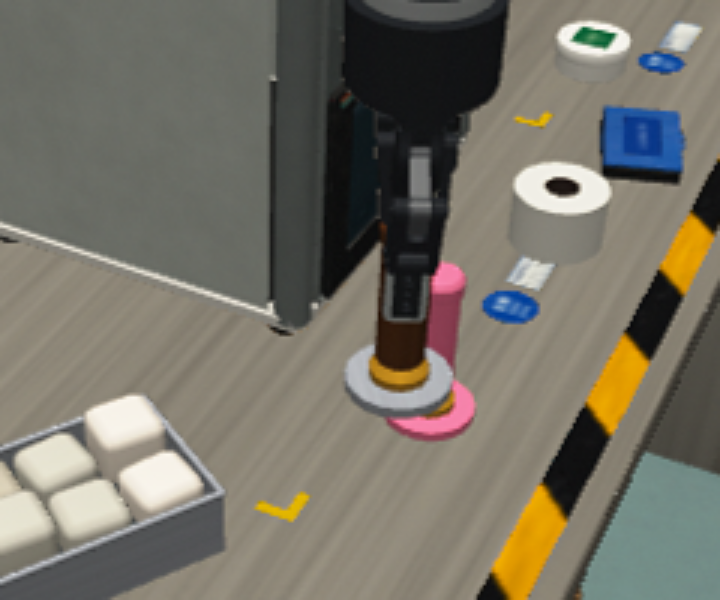

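Crop s3 shows the tamper held upright, foot at (400,380) with its underside near z = 0.106. The tray is at lower left, with the proud piece at (125,435). Next I go above piece b.

Call:
drive_tool:
  motion:
    - [[0.05,0,0.4],[0,0,0],1]
    - [[0.12,0,0.8],[0,0,0],1]
    - [[0.12,0,0.8],[0,0,0],1]
    - [[0.12,0,0.8],[0,0,0],1]
    - [[0.12,0,0.8],[0,0,0],1]
    - [[0.12,0,0.8],[0,0,0],1]
    - [[0.12,0,0.8],[0,0,0],1]
    - [[0.12,0,0.7],[0,0,0],1]
    - [[0.06,0,0.38],[0,0,0],1]
    - [[0,0,0],[0,0,0],1]
    - [[0,0,0],[0,0,0],1]

```text
time: 6.5
tool_pos: [0.5452, 0.2455, 0.1641]
tool_rot: [-0.595, 0.596, -0.382, 0.381]
contact_force: [-0.1, 0.4, -2.1]
gripper_width: 0.318
```

```bash
python3 - <<'E'
from h import *
to([.545,.2455,.130])
a=grab('scene');P=cloud(a).reshape(-1,3);s=manip.state()['tool_pos']
h=np.hypot(P[:,0]-s[0],P[:,1]-s[1])
m=(h<.045)&(P[:,2]>s[2]-.063)&(P[:,2]<s[2]-.045);d=P[m][:,:2].astype(np.float32)
print(len(d),cv2.minEnclosingCircle(d))
cv2.imwrite('pics/s4.png',cv2.resize(a['img'][100:300,180:420],None,fx=3,fy=3)[:600])
E
```

```text
t 6.5 pos [0.5452 0.2455 0.1641] shift [-0.    1.36 -0.  ] tilt turn [ 0.02  0.   -0.  ] F [-0.1  0.4 -2.1] w 0.318
472 ((0.5441656708717346, 0.2469916045665741), 0.031228261068463326)
```

View pics/s4.png

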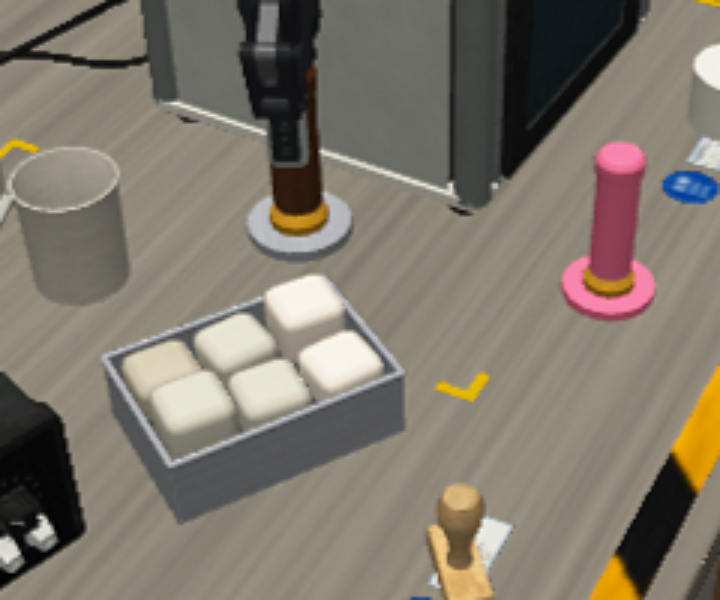

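Crop s4 shows the foot at (298,225), hovering over proud piece b at (305,310). The other proud piece, a, is at (193,410). Measured foot centre matches the plan. I press down gradually.

Call:
drive_tool:
  motion:
    - [[0,0.5,0],[0,0,0],1]
    - [[0,0.6,0],[0,0,0],1]
    - [[0,0.4,0],[0,0,0],1]
    - [[0,0.2,0],[0,0,0],1]
    - [[0,0.1,0],[0,0,0],1]
    - [[0,0.1,0],[0,0,0],1]
    - [[0,0.1,0],[0,0,0],1]
    - [[0,0,0],[0,0,0],1]

```text
time: 7.35
tool_pos: [0.5461, 0.2458, 0.1153]
tool_rot: [0.596, -0.595, 0.381, -0.382]
contact_force: [0.1, 0.3, -1.1]
gripper_width: 0.311
```

Call:
drive_tool:
  motion:
    - [[0,0.08,0],[0,0,0],1]
    - [[0,0,0],[0,0,0],1]
    - [[0,0,0],[0,0,0],1]

```text
time: 7.65
tool_pos: [0.5461, 0.2457, 0.1132]
tool_rot: [0.596, -0.595, 0.381, -0.382]
contact_force: [0.4, -0.3, -1.9]
gripper_width: 0.316
```

Call:
drive_tool:
  motion:
    - [[0,0.06,0],[0,0,0],1]
    - [[0,0.06,0],[0,0,0],1]
    - [[0,0,0],[0,0,0],1]

```text
time: 7.95
tool_pos: [0.5461, 0.2457, 0.1104]
tool_rot: [0.596, -0.595, 0.381, -0.382]
contact_force: [0.5, -0.1, 1.0]
gripper_width: 0.313
```

Call:
drive_tool:
  motion:
    - [[0,0.06,0],[0,0,0],1]
    - [[0,0,0],[0,0,0],1]

```text
time: 8.15
tool_pos: [0.5464, 0.2458, 0.1104]
tool_rot: [0.596, -0.595, 0.381, -0.382]
contact_force: [-2.7, -1.3, 6.6]
gripper_width: 0.318
```

Call:
drive_tool:
  motion:
    - [[0,0.06,0],[0,0,0],1]
    - [[0,0.06,0],[0,0,0],1]
    - [[0,0,0],[0,0,0],1]
    - [[0,0,0],[0,0,0],1]

```text
time: 8.55
tool_pos: [0.547, 0.2461, 0.1102]
tool_rot: [0.596, -0.595, 0.381, -0.382]
contact_force: [-7.7, -2.3, 18.1]
gripper_width: 0.316
```

Call:
drive_tool:
  motion:
    - [[0,-0.2,0],[0,0,0],1]
    - [[0,-0.5,0],[0,0,0],1]
    - [[0,-0.7,0],[0,0,0],1]
    - [[0,-0.7,0],[0,0,0],1]
    - [[-0.3,-0.28,0.17],[0,0,0],1]
    - [[-0.8,0,0.45],[0,0,0],1]
    - [[-0.8,0,0.45],[0,0,0],1]
    - [[-0.8,0,0.45],[0,0,0],1]
    - [[-0.7,0,0.4],[0,0,0],1]
    - [[-0.38,0,0.21],[0,0,0],1]
    - [[0,0,0],[0,0,0],1]
    - [[0,0,0],[0,0,0],1]

```text
time: 9.75
tool_pos: [0.5546, 0.3534, 0.1647]
tool_rot: [-0.595, 0.596, -0.382, 0.382]
contact_force: [-0.1, 0.0, -2.5]
gripper_width: 0.316
```

```bash
cat > chk.py <<'E'
from h import *
ctr=np.array([.548,.301]);xv=np.array([.845,-.535]);yv=-np.array([xv[1],-xv[0]])
def pieces(fs):
    for X in(-.0225,.0225):
        for Y in(-.0455,0,.0455):
            q=ctr+X*xv+Y*yv;o=[]
            for w in fs:
                m=(np.hypot(w[...,0]-q[0],w[...,1]-q[1])<.012)&(w[...,2]>.03);o+=[round(float(np.median(w[m][:,2])),4) if m.any() else 0,int(m.sum())]
            print(X,Y,o)
E
python3 - <<'E'
from chk import *
to([.554,.3535,.130])
a=grab('scene');c=cloud(a);P=c.reshape(-1,3);s=manip.state()['tool_pos']
pieces([c])
h=np.hypot(P[:,0]-s[0],P[:,1]-s[1])
m=(h<.045)&(P[:,2]>s[2]-.063)&(P[:,2]<s[2]-.045);d=P[m][:,:2].astype(np.float32)
print(len(d),cv2.minEnclosingCircle(d))
cv2.imwrite('pics/s5.png',cv2.resize(a['img'][100:300,160:400],None,fx=3,fy=3)[:600])
E
```

```text
t 9.75 pos [0.5546 0.3534 0.1647] shift [-0.01  1.39 -0.02] tilt turn [0.01 0.   0.01] F [-0.1  0.  -2.5] w 0.316
-0.0225 -0.0455 [0.0523, 102]
-0.0225 0 [0.052, 108]
-0.0225 0.0455 [0.0648, 149]
0.0225 -0.0455 [0.0521, 95]
0.0225 0 [0.052, 43]
0.0225 0.0455 [0.0521, 3]
582 ((0.5526118874549866, 0.3544846475124359), 0.030833570286631584)
```

View pics/s5.png

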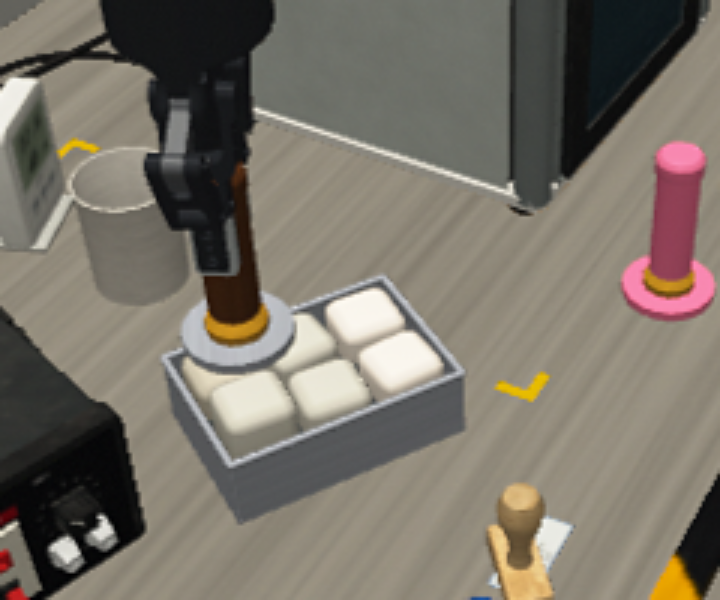

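Crop s5 shows piece b now level at (365,320), measured at 52.1 mm. The foot, at (237,330), is over piece a at (252,410), which is still 13 mm proud. I press a the same way.

Call:
drive_tool:
  motion:
    - [[0,0.5,0],[0,0,0],1]
    - [[0,0.6,0],[0,0,0],1]
    - [[0,0.3,0],[0,0,0],1]
    - [[0,0.15,0],[0,0,0],1]
    - [[0,0.1,0],[0,0,0],1]
    - [[0,0.1,0],[0,0,0],1]
    - [[0,0.1,0],[0,0,0],1]
    - [[0,0.1,0],[0,0,0],1]
    - [[0,0.1,0],[0,0,0],1]
    - [[0,0.1,0],[0,0,0],1]
    - [[0,0,0],[0,0,0],1]

```text
time: 10.9
tool_pos: [0.555, 0.3539, 0.111]
tool_rot: [0.596, -0.595, 0.381, -0.382]
contact_force: [0.6, -0.3, -2.9]
gripper_width: 0.315
```

Call:
drive_tool:
  motion:
    - [[0,0.08,0],[0,0,0],1]
    - [[0,0.08,0],[0,0,0],1]
    - [[0,0,0],[0,0,0],1]

```text
time: 11.2
tool_pos: [0.5553, 0.3541, 0.1104]
tool_rot: [0.596, -0.595, 0.381, -0.382]
contact_force: [-4.8, -1.6, 11.1]
gripper_width: 0.316
```

Call:
drive_tool:
  motion:
    - [[0,0.06,0],[0,0,0],1]
    - [[0,0.02,0],[0,0,0],1]
    - [[0,0,0],[0,0,0],1]

```text
time: 11.5
tool_pos: [0.5555, 0.3542, 0.1104]
tool_rot: [0.596, -0.595, 0.381, -0.382]
contact_force: [-8.4, -4.3, 17.7]
gripper_width: 0.311
```

Call:
drive_tool:
  motion:
    - [[0,-0.2,0],[0,0,0],1]
    - [[0,-0.5,0],[0,0,0],1]
    - [[0,-0.7,0],[0,0,0],1]
    - [[0,-0.7,0],[0,0,0],1]
    - [[0,-0.2,0],[0,0,0],1]
    - [[0.15,0,-0.4],[0,0,0],1]
    - [[0.28,0,-0.85],[0,0,0],1]
    - [[0.28,0,-0.85],[0,0,0],1]
    - [[0.28,0,-0.85],[0,0,0],1]
    - [[0.28,0,-0.85],[0,0,0],1]

```text
time: 12.5
tool_pos: [0.4798, 0.2839, 0.1615]
tool_rot: [-0.595, 0.596, -0.382, 0.381]
contact_force: [-0.2, 0.4, -2.4]
gripper_width: 0.31
```

Call:
drive_tool:
  motion:
    - [[0.28,0,-0.85],[0,0,0],1]
    - [[0.28,0,-0.85],[0,0,0],1]
    - [[0.28,0,-0.85],[0,0,0],1]
    - [[0.28,0,-0.85],[0,0,0],1]
    - [[0.28,0,-0.8],[0,0,0],1]
    - [[0.16,0,-0.4],[0,0,0],1]
    - [[0,0,0],[0,0,0],1]
    - [[0,0,0],[0,0,0],1]

```text
time: 13.3
tool_pos: [0.3936, 0.2018, 0.1628]
tool_rot: [0.595, -0.595, 0.382, -0.382]
contact_force: [-0.1, 0.5, -2.8]
gripper_width: 0.314
```

```bash
python3 - <<'E'
from chk import *
to([.3925,.2014,.0584])
a=grab('scene');b=grab('top');c=cloud(a);P=c.reshape(-1,3);s=manip.state()['tool_pos']
pieces([c,cloud(b)])
h=np.hypot(P[:,0]-s[0],P[:,1]-s[1])
for lo,hi in((s[2]-.063,s[2]-.045),(s[2]-.035,s[2]-.005)):
    m=(h<.045)&(P[:,2]>lo)&(P[:,2]<hi);d=P[m]
    print(len(d),cv2.minEnclosingCircle(d[:,:2].astype(np.float32)),np.percentile(d[:,2],[1,50]))
# foot top plane tilt
m=(h<.034)&(h>.018)&(P[:,2]>s[2]-.053)&(P[:,2]<s[2]-.044);d=P[m];q=np.linalg.lstsq(np.c_[d[:,:2]-s[:2],np.ones(len(d))],d[:,2],rcond=None)[0];print('plane',len(d),q)
cv2.imwrite('pics/s6.png',cv2.resize(a['img'][80:300,200:464],None,fx=2.7,fy=2.7)[:600])
E
```

```text
t 13.3 pos [0.3936 0.2018 0.1628] shift [-0.    4.17 -0.05] tilt turn [-0.01  0.   -0.  ] F [-0.1  0.5 -2.8] w 0.314
-0.0225 -0.0455 [0.0523, 104, 0.0525, 124]
-0.0225 0 [0.0521, 108, 0.0524, 123]
-0.0225 0.0455 [0.052, 123, 0.052, 117]
0.0225 -0.0455 [0.0519, 94, 0.0526, 122]
0.0225 0 [0.0521, 97, 0.0524, 119]
0.0225 0.0455 [0.0521, 104, 0.0525, 119]
507 ((0.39206457138061523, 0.20313841104507446), 0.030478760600090027) [0.10576816 0.11213382]
247 ((0.3915797770023346, 0.20460963249206543), 0.013953386805951595) [0.12863588 0.14342439]
plane 372 [-0.00835634 -0.00362293  0.11240535]
```

View pics/s6.png

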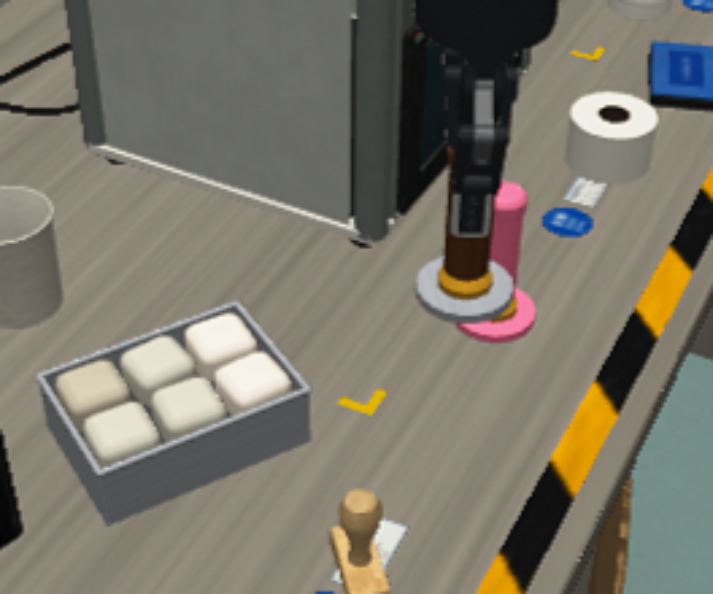

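Crop s6 shows all six pieces level (51.9–52.6 mm in both views). The foot, at (465,285), is level over its original clear spot. I lower it now.

Call:
drive_tool:
  motion:
    - [[0,0.5,0],[0,0,0],1]
    - [[0,0.9,0],[0,0,0],1]
    - [[0,0.9,0],[0,0,0],1]
    - [[0,0.7,0],[0,0,0],1]
    - [[0,0.5,0],[0,0,0],1]
    - [[0,0.3,0],[0,0,0],1]
    - [[0,0.15,0],[0,0,0],1]
    - [[0,0.08,0],[0,0,0],1]
    - [[0,0.08,0],[0,0,0],1]
    - [[0,0.05,0],[0,0,0],1]
    - [[0,0,0],[0,0,0],1]

```text
time: 14.5
tool_pos: [0.3937, 0.2018, 0.0591]
tool_rot: [0.596, -0.595, 0.381, -0.382]
contact_force: [-0.3, 0.4, -3.1]
gripper_width: 0.316
```

Call:
drive_tool:
  motion:
    - [[0,0.05,0],[0,0,0],1]
    - [[0,0,0],[0,0,0],1]

```text
time: 14.7
tool_pos: [0.394, 0.2019, 0.0584]
tool_rot: [0.596, -0.595, 0.381, -0.382]
contact_force: [-1.3, -0.7, 2.4]
gripper_width: 0.316
```

Contact made (about 5 N net), so I release gently.

Call:
drive_tool:
  motion:
    - [[0,0,0],[0,0,0],0.3]
    - [[0,0,0],[0,0,0],0]
    - [[0,0,0],[0,0,0],-0.5]
    - [[0,0,0],[0,0,0],-1]
    - [[0,0,0],[0,0,0],-1]
    - [[0,0,0],[0,0,0],-1]
    - [[0,0,0],[0,0,0],-1]
    - [[0,0,0],[0,0,0],-1]

```text
time: 15.5
tool_pos: [0.3934, 0.2017, 0.0575]
tool_rot: [-0.595, 0.595, -0.382, 0.382]
contact_force: [0.6, 0.3, 0.7]
gripper_width: 0.999
```

Call:
drive_tool:
  motion:
    - [[0,-0.3,0],[0,0,0],-1]
    - [[0,-0.7,0],[0,0,0],-1]
    - [[0,-1,0],[0,0,0],-1]
    - [[0,-1,0],[0,0,0],-1]
    - [[0,-1,0],[0,0,0],-1]
    - [[0,-1,0],[0,0,0],-1]
    - [[0,-1,0],[0,0,0],-1]
    - [[0,-0.6,0],[0,0,0],-1]
    - [[0,0,0],[0,0,0],-1]
    - [[0,0,0],[0,0,0],-1]
    - [[0,0,0],[0,0,0],-1]

```text
time: 16.6
tool_pos: [0.3926, 0.2015, 0.2207]
tool_rot: [-0.595, 0.596, -0.382, 0.381]
contact_force: [-0.3, 0.0, -0.5]
gripper_width: 1.003
```

```bash
python3 - <<'E'
from chk import *
to([.394,.202,.22])
a=grab('scene');b=grab('top');c=cloud(a);P=c.reshape(-1,3)
pieces([c,cloud(b)])
h=np.hypot(P[:,0]-.392,P[:,1]-.203)
for lo,hi in((.004,.015),(.03,.06),(.06,.09),(.09,.107)):
    m=(h<.045)&(P[:,2]>lo)&(P[:,2]<hi);d=P[m];print(lo,len(d),cv2.minEnclosingCircle(d[:,:2].astype(np.float32)))
print('top z',P[(h<.02)&(P[:,2]<.13)][:,2].max())
cv2.imwrite('pics/s7.png',cv2.resize(a['img'][80:300,200:464],None,fx=2.7,fy=2.7)[:600])
E
```

```text
t 16.6 pos [0.3926 0.2015 0.2207] shift [0.   0.03 0.06] tilt turn [ 0.03  0.   -0.  ] F [-0.3  0.  -0.5] w 1.003
-0.0225 -0.0455 [0.052, 104, 0.0527, 94]
-0.0225 0 [0.0523, 106, 0.0526, 122]
-0.0225 0.0455 [0.0519, 114, 0.0523, 120]
0.0225 -0.0455 [0.0521, 94, 0.0527, 123]
0.0225 0 [0.0521, 98, 0.0523, 117]
0.0225 0.0455 [0.0522, 105, 0.0522, 113]
0.004 436 ((0.3927062153816223, 0.20279398560523987), 0.030646154657006264)
0.03 199 ((0.3915939927101135, 0.2054254710674286), 0.013678544200956821)
0.06 213 ((0.39245760440826416, 0.20465239882469177), 0.014426074922084808)
0.09 138 ((0.3914993405342102, 0.20475612580776215), 0.014804023317992687)
top z 0.11218840863166069
```

View pics/s7.png

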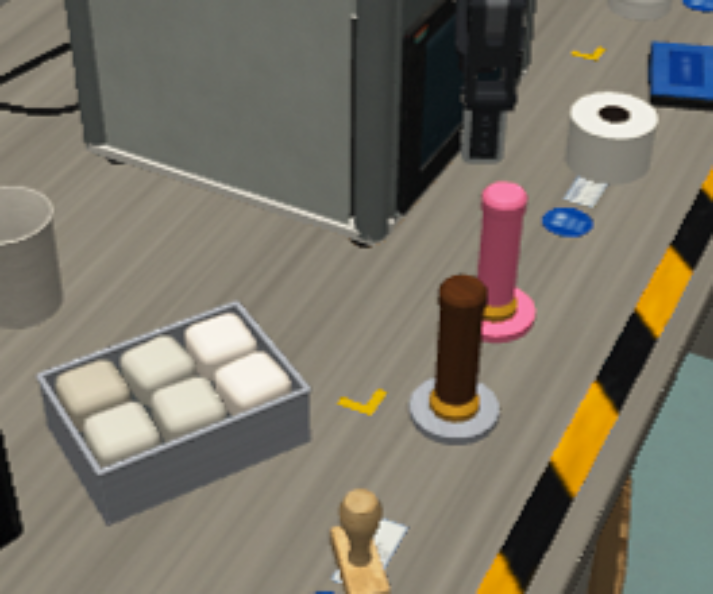

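Crop s7 shows the tamper upright and free at (460,360), the gripper clear above it, and all six pieces level in the tray at (175,390). I hand in.

```bash
python3 -c "
from plant import manip
print(manip.job_done())"
```

```text
the job is handed in; nothing more can be done
None
```

I pressed both proud pieces level with the tamper, stood it upright where it had been, let go, raised the gripper clear, and handed the job in. That took about 17 s of the 45 s allowed.

- **Pressing:** I pushed each piece down (b first, then a) until it stopped, using about 20 N.
- **Pieces:** In the last check, both cameras put all six tops at 51.9–52.7 mm above the desk. The two pressed pieces match their neighbours to within about 0.5 mm, which is within the cameras' accuracy.
- **Tamper:** It stands upright at about (0.393, 0.203), within 1 mm of its starting spot. The gripper is open about 11 cm above its knob, and the force reading is close to zero.
- **Other objects:** The pink look-alike and the rubber stamp were not touched.

No check failed. The two cameras disagreed by about 2 mm on the tamper's position at the start, which is within the stated calibration. While pressing, the sideways force reached about 8–9 N and the tool drifted about 1–2 mm.

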